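# Hang the test weight on the load cell

## Task

Get the load cell ready for its check. First take the sample jar out from under the load cell's wire loop and stand it upright in the shallow steel tray; then pick up the brass test weight by its snap hook, press the hook's sprung gate against the bottom bar of the loop until the bar passes inside and the gate springs shut, and leave the weight hanging freely from the loop. Leave the small vial and the small knobbed brass weight where they stand.

Things in the scene. Friction and masses are not known exactly. Their poses are not given: they have to be found in the camera images.
- loop_bar (a point): Middle of the straight bottom bar of the load cell's 7 mm steel wire loop, 165 mm above the bench. The bar runs along y; the loop's legs rise at y = +-16 mm (25 mm free between them), leaving 57 mm from bar centre up to the beam. x points to the post, roughly to the robot's left; z up. Fixed; place and yaw vary. Bring the hook in from the -x side, tool leaning 30 to 45 degrees: the beam is in the way of an upright tool.
- load_cell: The fixed stand: origin on the bench under its post. A 30 mm wide, 34 mm high aluminium beam, underside at z = 223 mm, runs from the post (26 x 36 mm) towards -x over the loop to x = -109.5 mm; the loop bar is at x = -95 mm. Base plate 85 x 100 x 10 mm.
- hook_grip (a point): Where to hold the loose test weight: centre of the upright flat spine of its steel snap hook (12 mm in x, 11 mm in y between flats, 52 mm high), 78 mm above the underside. z up, +x from spine to gate. Brass cylinder below: 44 mm across, 30 mm high, axis at x = +22 mm, on the bench. The hook is an oval in the x-z plane, 10 mm thick, top 50 mm above this point. In all about 0.4 kg.
- gate_press (a point): Point on the gate's centre line, 44 mm in +x and 10 mm above hook_grip, to press on the loop bar. The gate is an 8 mm rod, hinge 28 mm below and tip 20 mm above hook_grip; the fixed nose comes down to 21 mm above hook_grip, its inner face at x = 39 mm. Press till the bar is at x = 29 to 32 mm from hook_grip, behind the nose; then lower the hook: the bar climbs over the gate tip and the gate shuts.
- hook_crook (a point): Where the bar's centre lies when the hook hangs on it: under the hook's inner top, 22 mm in +x and 36 mm above hook_grip. The free inside of the hook is 33 mm wide, from the spine's face (x = 6 mm from hook_grip) to the nose.
- gate (a joint): Angle of the snap hook's gate, rad: 0 shut, grows as it swings inward, stop at 0.75; a spring shuts it (about 1.5 N near the tip to start, 3 N at 0.5 rad). It cannot swing outward.
- jar_centre (a point): Centre, 33 mm above its foot, of the loose sample jar: white plastic, green screw lid, 52 mm across (lid 48 mm), 67 mm high, 0.12 kg, standing on the bench below and 28 to 42 mm towards -x of the loop bar, where the weight has to hang. z is its axis.
- tray_in (a point): Centre of the inner floor of the fixed shallow steel tray, 110 x 110 mm outside, 102 mm inside, floor 4 mm above the bench, rim 14 mm above the bench. Tray and test weight stand to the right of the load cell, either one nearer to it.
- vial: Small glass vial with black cap, 27 mm across, 56 mm high, origin at its foot; a bystander standing farther back on the bench than the load cell.
- brass_weight: Small knobbed brass weight, 25 mm across, 30 mm high, without a hook, origin at its foot; a bystander farther back on the bench than tray and test weight.
Mind the look-alikes: they are no part of the job. Leave any red look-alike of the part that bears hook_grip alone.

How it is judged:
By the outcome, as a careful person would: the job done as asked, in the order asked, and still so for the second after the job is handed in, with the robot touching nothing.
It also fails if it takes over 64 s, if anything falls off the work surface, if the arm or the gripper's body presses on something with over 40 N, if the wrist force passes 120 N, or if a joint passes its speed limit or range.

## Robot

A 7-joint arm with a two-finger parallel gripper is mounted at the origin on a cart in front of the work surface, level with it; the furniture and walls round the work are solid. World frame = base frame: x ahead of the robot, y to its left, z up, the work surface at z = 0. Lengths are in m, angles in rad, forces in N, time in s.
With the tool pointing down it reaches from about 0.425 to 1.025 m from the base axis. Payload 3.6 kg.
Tool frame: the origin (TCP) lies at the very end of the fingers, on their centre line; the grasp point (between the pads) lies 19 mm behind it; z points along the fingers, y is the line along which they close (so a half turn about z gives the same grasp; the last joint's range is limited). The gripper opens to 85 mm and grips with 20 to 120 N. Pads are 22 mm wide; open, the fingers measure 114 mm over their backs; the gripper's body (76 mm by 85 mm) begins 54 mm behind the grasp point. The pads swing forward as they close: fully open they stand 13 mm farther back than shut.
Start: joints at [-1.226, 0.591, 0.048, 1.609, -0.033, 0.943, -0.034], TCP at [0.307, 0.657, 0.231] pointing down, gripper open.
Joint ranges: [-2.69, 2.69], [-0.47, 2.24], [-1.27, 1.36], [0.19, 2.51], [-1.53, 4.68], [0.08, 2.07], [-3.09, 3.09]. Speed limits (rad/s): [2.57, 2.57, 3.14, 3.14, 3.14, 3.14, 3.14].

## Interface

Orientations are given as [roll, pitch, yaw] about the fixed x, y, z axes, in that order (R = Rz(yaw) Ry(pitch) Rx(roll)).
In Python, from cell import * gives the robot as it stands.
- The arm moves only by the tool arm_command, never from a script. Its argument "steps" is a list that holds one entry, the list of rows, each a list of 7 numbers: the opening in per cent of the stroke, from 0 (shut) to 100 (fully open), then the shift along the tool's x, y, z in cm, then the turn, a rotation vector about the tool's x, y, z in rad. In form: [[[gripper, tx, ty, tz, rx, ry, rz], ...]]. A call has 1 to 20 rows; each row is the pose to reach, as a shift and turn from the pose commanded when the call began, along the tool's axes at that moment; what a row does not reach only later rows make up. A row lasts 1/12 s, in which the tool goes at most 41.7 mm and 7.16 degrees, less where a joint would pass 70% of its speed; a pose out of reach is approached as far as the arm can. A call with a gripper value outside its range is refused whole. The fingers move at their own pace and stop on an object; "force" is the grip in N (left out, the last holds). Time passes only in rows, so rows that repeat a pose let the fingers close. It gives the time, the measured TCP pose, the force, the opening and the grip force at its end, in the units of the state.
- observe(): the state, without advancing time (a new reading comes with each control period).
- grab_frame(name): name is "side" or "top" or "wrist"; returns (picture, depth): 384x512x3 uint8, red, green, blue; 384x512 float32, m along the optical axis (not along the pixel's ray), 0 where there is no reading.
- camera_info(name): a dict with "camera_matrix" (3x3 intrinsics, pixels), "k1" (the pictures are not rectified: a ray, as slopes to the right and down, at radius r is drawn at 1 + k1 r^2 times it, then the intrinsics apply), "cam_to_world" (4x4, takes a point from camera to world coordinates). Camera axes: x right, y up, looking along -z (the intrinsics and any distortion apply to the point x, -y, -z); pixel columns grow to the right and rows downward; lengths in m; the calibration is good to about 2 mm. A picture is of the moment at which its call begins: read the wrist's pose just before it. camera_info takes no time and is no camera call; for the wrist camera it gives the pose at the moment of the call.
- finish_job(): hands the job in; it is judged then, once.
Trained networks look in the newest picture that a camera, given by its name, has taken for a name from the list of things; names that differ only in an ending like _2 or _b are one class to them, and where a whole thing is asked for, a point or a joint stands for the part that bears it (a point fixed in the world has none). Each returns a list of dicts, best first, with "conf" (0 to 1); they miss things now and then, are a little off and sometimes report something else, mostly with a low value. They report only what shows in the picture. A call takes as long as a camera call. They do not tell look-alikes from the thing itself.
- boxes_of(thing, camera): "xy" ([column, row] as shares, 0 to 1, of the picture: columns of its width, rows of its height, amid what is visible of it).
- silhouettes(thing, camera): "pixels" (384x512 bool, what is visible of it) and "xy" ([column, row] as shares, 0 to 1, of the picture: columns of its width, rows of its height, amid what is visible of it).
- tip_of(thing, camera): "xy" ([column, row] as shares, 0 to 1, of the picture: columns of its width, rows of its height: a listed point, or the origin of a listed thing).
The state is a dict: "time_s": time; "joints": joint angles; "qd": joint speeds; "joint_torque": joint torques, N m; "tcp_pos": TCP position; "orientation": TCP orientation; "wrist_force": force on the tool from outside, world axes, zero at the start; "ft_torque": the same for the moment, N m; "width": finger opening in m; "grasp_force": force on a finger pad.
Only numpy, scipy, OpenCV 4.12 (cv2) and the standard library are available. Lean on these libraries where they do the work, as an engineer would, in place of code of your own. Each camera call takes 0.05 s, during which the arm holds its last target. There are 200 camera calls.

## Working session

There is one attempt and no reset: what is moved stays moved. The work goes in short steps, Python scripts to look and compute and a tool call to move; the robot and the scene stay as the last step left them, time stands still between calls to the robot, and variables do not carry over. Pictures are saved under pics/ and viewed, at most 11 in all, crops included, and the job is handed in when it is done.

Besides the shell and the picture viewer there is one more tool, called after ">>>" in YAML: its name, and indented under it one key for each argument. arm_command: Moves the arm, as the interface text tells. Its arguments: {"type":"object","properties":{"steps":{"type":"array"},"force":{"type":"number"}},"required":["steps"]}

```bash
mkdir -p pics; ls; cat > h.py <<'E'
from cell import *
import numpy as np, cv2
from scipy.spatial.transform import Rotation as R
def ray(cam,xy):
    i=camera_info(cam);K=np.array(i["camera_matrix"]);k=i["k1"]
    d=[(xy[0]*512-K[0,2])/K[0,0],(xy[1]*384-K[1,2])/K[1,1]]
    u=cv2.undistortPoints(np.array([[d]],float),np.eye(3),np.array([k,0,0,0.]))[0,0]
    T=np.array(i["cam_to_world"]);return T[:3,3],T[:3,:3]@np.array([u[0],-u[1],-1])
def atz(cam,xy,z):
    o,d=ray(cam,xy);return o+d*(z-o[2])/d[2]
def atd(cam,xy,dep):
    o,d=ray(cam,xy);return o+d*dep
def proj(cam,P):
    i=camera_info(cam);K=np.array(i["camera_matrix"]);T=np.array(i["cam_to_world"])
    p=(np.atleast_2d(P)-T[:3,3])@T[:3,:3];s=np.c_[p[:,0]/-p[:,2],-p[:,1]/-p[:,2]]
    s=s*(1+i["k1"]*(s**2).sum(1,keepdims=True));return s@K[:2,:2].T+K[:2,2]
def cloud(cam,dep,step=1):
    v,u=np.mgrid[0:384:step,0:512:step]
    i=camera_info(cam);K=np.array(i["camera_matrix"])
    d=np.stack([(u+.5-K[0,2])/K[0,0],(v+.5-K[1,2])/K[1,1]],-1).reshape(-1,1,2).astype(float)
    s=cv2.undistortPoints(d,np.eye(3),np.array([i["k1"],0,0,0.]))[:,0]
    z=dep[::step,::step].reshape(-1,1);T=np.array(i["cam_to_world"])
    return (np.c_[s[:,0],-s[:,1],-np.ones(len(s))]*z@T[:3,:3].T+T[:3,3]).reshape(*u.shape,3)
def tri(a,b):
    (o1,d1),(o2,d2)=a,b
    t=np.linalg.lstsq(np.c_[d1,-d2],o2-o1,rcond=None)[0]
    p,q=o1+d1*t[0],o2+d2*t[1];return (p+q)/2,np.linalg.norm(p-q)
E
python3 - <<'E'
from h import *
np.set_printoptions(precision=3,suppress=True)
print(observe())
ims=[]
for c in["top","side"]:
    p,d=grab_frame(c);cv2.imwrite(f"pics/{c}0.png",p[:,:,::-1]);np.save(f"{c}0.npy",d)
    print(c,np.array(camera_info(c)["cam_to_world"]))
r={}
for n in["loop_bar","load_cell","hook_grip","gate_press","hook_crook","jar_centre","tray_in","vial","brass_weight"]:
    for c in["top","side"]:
        q=tip_of(n,c);r[n,c]=q
        print(n,c,[(np.round(np.array(e["xy"])*[512,384]),round(e["conf"],2)) for e in q[:3]])
    if r[n,"top"] and r[n,"side"]:
        print("   tri",*tri(ray("top",r[n,"top"][0]["xy"]),ray("side",r[n,"side"][0]["xy"])))
E
```

```text
pics
{'time_s': 0.0, 'joints': array([-1.227,  0.592,  0.048,  1.61 , -0.033,  0.943, -0.034]), 'qd': array([ 0.   , -0.001,  0.   ,  0.001,  0.   , -0.   , -0.002]), 'joint_torque': array([  0.   , -54.869,   1.547, -19.812,   0.01 ,   0.009,  -0.   ]), 'tcp_pos': array([0.307, 0.656, 0.23 ]), 'orientation': array([-3.139,  0.   ,  2.704]), 'wrist_force': array([0.772, 0.382, 0.192]), 'ft_torque': array([-0.025,  0.013, -0.014]), 'grasp_force': 0.0, 'width': 0.08515220088782263}
top [[ 0.026  0.995 -0.092  0.471]
 [-1.     0.026 -0.003  0.009]
 [-0.     0.092  0.996  1.258]
 [ 0.     0.     0.     1.   ]]
side [[ 0.974  0.063 -0.216  0.343]
 [-0.224  0.38  -0.898 -1.048]
 [ 0.025  0.923  0.384  0.6  ]
 [ 0.     0.     0.     1.   ]]
loop_bar top [(array([192., 209.]), 0.65), (array([255., 167.]), 0.38)]
loop_bar side [(array([212., 148.]), 0.67)]
   tri [0.523 0.198 0.172] 0.0021604131642376486
load_cell top [(array([282., 215.]), 0.66)]
load_cell side [(array([206., 192.]), 0.6)]
   tri [ 0.494 -0.048  0.156] 0.0421282105717471
hook_grip top [(array([342., 221.]), 0.61), (array([23
[... 540 characters left out ...]
), 0.25)]
   tri [0.613 0.098 0.125] 0.00042984614606229133
jar_centre top [(array([164., 207.]), 0.58), (array([206., 218.]), 0.57)]
jar_centre side [(array([208., 199.]), 0.67)]
   tri [ 0.534  0.329 -0.036] 0.010991670079878975
tray_in top [(array([340., 225.]), 0.77), (array([189., 211.]), 0.71)]
tray_in side [(array([232., 299.]), 0.84), (array([233., 231.]), 0.21)]
   tri [ 0.496 -0.244  0.003] 0.0008079722693844966
vial top [(array([254., 169.]), 0.65)]
vial side [(array([278., 228.]), 0.73)]
   tri [0.668 0.033 0.005] 0.0014531707501147762
brass_weight top [(array([315., 173.]), 0.43)]
brass_weight side [(array([299., 271.]), 0.61)]
   tri [ 0.661 -0.161 -0.002] 0.0031365932912610418
```

```bash
python3 -c "
import cv2
for c in['top','side']:
    a=cv2.imread(f'pics/{c}0.png')
    r=a[110:290,130:400] if c=='top' else a[90:350,120:380]
    cv2.imwrite(f'pics/{c}0c.png',cv2.resize(r,None,fx=2.9 if c=='top' else 2.3,fy=2.9 if c=='top' else 2.3,interpolation=2))
"
```

```text
(no output)
```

View pics/top0c.png

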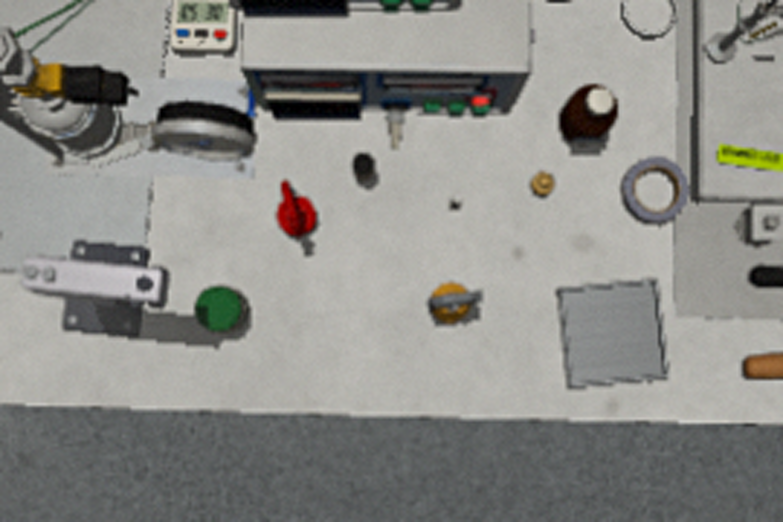

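View pics/side0c.png

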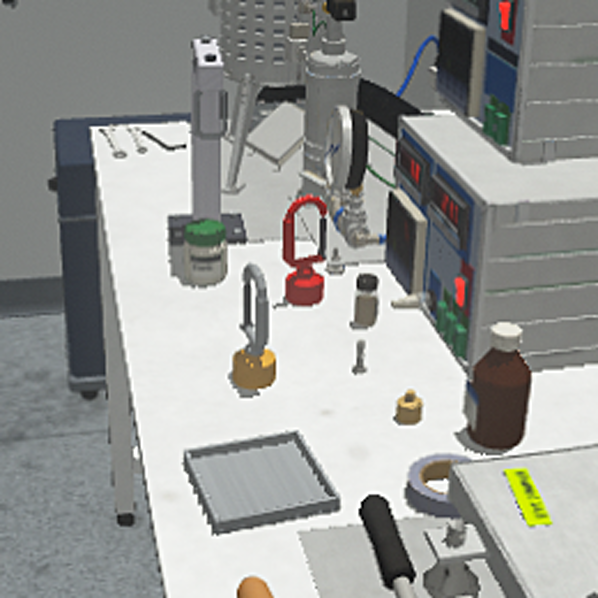

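The top crop shows the beam at (95,280), the jar lid at (218,308), the test weight at (450,300), the red decoy at (297,213) and the tray at (612,333). Next I fit geometry to the depth data.

```bash
python3 - <<'E'
from h import *
np.set_printoptions(precision=4,suppress=True)
P=cloud("top",np.load("top0.npy"));S=cloud("side",np.load("side0.npy"))
T0=cv2.imread("pics/top0.png");S0=cv2.imread("pics/side0.png")
def sel(P,x,y,z):
    return (P[...,0]>x[0])&(P[...,0]<x[1])&(P[...,1]>y[0])&(P[...,1]<y[1])&(P[...,2]>z[0])&(P[...,2]<z[1])
def rect(m,P,n):
    q=P[m][:,:2].astype(np.float32)
    print(n,len(q),cv2.minAreaRect(q) if len(q)>3 else "", "med",np.median(P[m],0) if len(q) else "")
print("bench z",np.median(P[sel(P,(.4,.6),(0,.1),(-.02,.02))],0))
for N,C in(("top",P),("side",S)):
    rect(sel(C,(.4,.65),(.1,.5),(.245,.27)),C,N+" beam top")
    rect(sel(C,(.4,.65),(.1,.5),(.055,.08)),C,N+" lid")
    rect(sel(C,(.4,.6),(-.12,.1),(.105,.16)),C,N+" hook top")
    rect(sel(C,(.4,.6),(-.12,.1),(.015,.035)),C,N+" brass")
    rect(sel(C,(.4,.6),(-.4,-.12),(.008,.02)),C,N+" tray rim")
    rect(sel(C,(.4,.6),(-.4,-.12),(-.0,.008)),C,N+" tray floor")
    rect(sel(C,(.4,.65),(.1,.3),(.15,.18)),C,N+" loopbar?")
# hook in side by z
for z in np.arange(.03,.14,.01):
    m=sel(S,(.4,.58),(-.1,.09),(z,z+.01));q=S[m]
    if len(q):print(round(z,3),len(q),q.min(0)[:2],q.max(0)[:2],np.median(q,0))
E
```

```text
bench z [ 0.4987  0.0497 -0.0009]
top beam top 625 ((0.5632433295249939, 0.3471289873123169), (0.3112383484840393, 0.06226383522152901), 66.71704864501953) med [0.5282 0.2701 0.2563]
top lid 228 ((0.5383448600769043, 0.31217634677886963), (0.32624104619026184, 0.05158812180161476), 76.61351013183594) med [0.5093 0.178  0.0652]
top hook top 75 ((0.5508397817611694, 0.006445281207561493), (0.20658166706562042, 0.028039047494530678), 69.18160247802734) med [ 0.5245 -0.0615  0.122 ]
top brass 92 ((0.5474851131439209, 0.0036496296525001526), (0.1961861252784729, 0.04253194481134415), 70.84844970703125) med [ 0.5164 -0.0677  0.0267]
top tray rim 222 ((0.5172052383422852, -0.2932969927787781), (0.149060919880867, 0.2104276716709137), 3.8756628036499023) med [ 0.4856 -0.2558  0.012 ]
top tray floor 2557 ((0.49998989701271057, -0.25982600450515747), (0.2793019115924835, 0.19955864548683167), 89.93009948730469) med [ 0.4972 -0.2579  0.002 ]
top loopbar? 11 ((0.5259720087051392, 0.25407934188842773), (0.08747702836990356, 0.03551923856139183), 84.33562469482422) med [0.5131 0.2976 0.1661]
side 
[... 1062 characters left out ...]
]
0.03 42 [ 0.5126 -0.0872] [ 0.5367 -0.061 ] [ 0.5227 -0.0727  0.0339]
0.04 32 [ 0.5149 -0.0863] [ 0.53   -0.0426] [ 0.5224 -0.0675  0.0479]
0.05 37 [ 0.5176 -0.0967] [ 0.5343 -0.0444] [ 0.5241 -0.0715  0.0547]
0.06 35 [ 0.5189 -0.0971] [ 0.5348 -0.0458] [ 0.525  -0.0925  0.0641]
0.07 36 [ 0.5192 -0.0972] [ 0.5344 -0.0447] [ 0.5249 -0.0917  0.0743]
0.08 34 [ 0.5191 -0.0971] [ 0.5343 -0.0443] [ 0.5243 -0.0905  0.0844]
0.09 35 [ 0.519  -0.0995] [ 0.5338 -0.0448] [ 0.5267 -0.0938  0.0947]
0.1 36 [ 0.5169 -0.0973] [ 0.5339 -0.0453] [ 0.5253 -0.0906  0.104 ]
0.11 32 [ 0.518  -0.0934] [ 0.532  -0.0524] [ 0.5257 -0.0875  0.115 ]
0.12 34 [ 0.5189 -0.0858] [ 0.5315 -0.0535] [ 0.5245 -0.0736  0.1235]
```

```bash
python3 - <<'E'
from h import *
np.set_printoptions(precision=4,suppress=True)
P=cloud("top",np.load("top0.npy"));S=cloud("side",np.load("side0.npy"))
def sel(P,x,y,z):
    return (P[...,0]>x[0])&(P[...,0]<x[1])&(P[...,1]>y[0])&(P[...,1]<y[1])&(P[...,2]>z[0])&(P[...,2]<z[1])
def rect(n,P,x,y,z):
    m=sel(P,x,y,z);q=P[m];
    if len(q)>4:
        v=np.linalg.svd((q-q.mean(0))[:,:2],full_matrices=False)[2][0]
        print(n,len(q),cv2.minAreaRect(q[:,:2].astype(np.float32)),"mean",q.mean(0),"dir",v)
for N,C in(("top",P),("side",S)):
    rect(N+" beam",C,(.48,.57),(.16,.36),(.252,.262))
    rect(N+" lid",C,(.46,.55),(.12,.23),(.061,.075))
    rect(N+" hook",C,(.48,.56),(-.12,-.02),(.05,.16))
    rect(N+" brass",C,(.48,.56),(-.12,-.02),(.024,.034))
    rect(N+" loop",C,(.48,.57),(.16,.26),(.155,.176))
    rect(N+" legs",C,(.48,.57),(.16,.26),(.18,.215))
    rect(N+" rim",C,(.42,.57),(-.33,-.18),(.010,.02))
s=observe();Rt=R.from_euler("xyz",s["orientation"]).as_matrix();T=np.array(camera_info("wrist")["cam_to_world"])
print("cam in tool",Rt.T@(T[:3,3]-s["tcp_pos"]),"\n",Rt.T@T[:3,:3])
print(Rt)
print(camera_info("wrist")["camera_matrix"])
for z in (.06,.075,.09):
    q=S[sel(S,(.48,.56),(-.11,-.03),(z,z+.012))];print(q[np.argsort(q[:,1])][:, :2].round(3).tolist())
E
```

```text
top beam 483 ((0.5256739854812622, 0.2608015239238739), (0.12267332524061203, 0.029154514893889427), 84.54448699951172) mean [0.5258 0.2606 0.2563] dir [-0.077 -0.997]
top lid 193 ((0.5073897242546082, 0.1754644811153412), (0.045269981026649475, 0.04474196210503578), 47.31623458862305) mean [0.5074 0.1759 0.0654] dir [-0.9472  0.3206]
top hook 73 ((0.5225705504417419, -0.06890871375799179), (0.009775613434612751, 0.053268399089574814), 7.248751640319824) mean [ 0.5219 -0.0677  0.1132] dir [ 0.1411 -0.99  ]
top brass 70 ((0.5221949815750122, -0.06876179575920105), (0.04153164103627205, 0.03722357004880905), 22.982723236083984) mean [ 0.521  -0.0701  0.0276] dir [-0.9763 -0.2162]
top legs 5 ((0.5229989886283875, 0.21081487834453583), (0.0350201241672039, 0.00206094142049551), 0.12851904332637787) mean [0.526  0.2113 0.2027] dir [-0.9998  0.0178]
top rim 154 ((0.49539294838905334, -0.24561171233654022), (0.10707110166549683, 0.11130984872579575), 6.706796646118164) mean [ 0.4941 -0.2499  0.0131] dir [-0.6588  0.7523]
side beam 137 ((0.5271617770195007, 0.2597942650318146), (0.1300540715
[... 2784 characters left out ...]
-0.044]]
[[0.531, -0.1], [0.529, -0.098], [0.524, -0.097], [0.524, -0.096], [0.529, -0.096], [0.527, -0.096], [0.527, -0.096], [0.529, -0.096], [0.534, -0.096], [0.531, -0.095], [0.529, -0.095], [0.534, -0.095], [0.531, -0.095], [0.527, -0.095], [0.525, -0.094], [0.534, -0.094], [0.525, -0.094], [0.534, -0.094], [0.532, -0.094], [0.532, -0.094], [0.527, -0.094], [0.529, -0.094], [0.534, -0.094], [0.525, -0.093], [0.534, -0.093], [0.53, -0.092], [0.523, -0.091], [0.523, -0.09], [0.523, -0.09], [0.523, -0.089], [0.524, -0.089], [0.521, -0.052], [0.523, -0.052], [0.519, -0.051], [0.519, -0.051], [0.522, -0.048], [0.522, -0.048], [0.52, -0.048], [0.524, -0.048], [0.527, -0.045], [0.522, -0.045]]
```

```bash
cat >> h.py <<'E'
def tool(Xyaw,lean):   # tool z = sin(lean) X - cos(lean) Z, tool y = -Y
    X=np.array([np.cos(Xyaw),np.sin(Xyaw),0]);Z=np.array([0,0,1.]);s,c=np.sin(lean),np.cos(lean)
    z=s*X-c*Z;x=c*X+s*Z;return np.c_[x,np.cross(z,x),z]
def rel(Rt,p,note=""):
    s=observe();R0=R.from_euler("xyz",s["orientation"]).as_matrix()
    print(note,"shift cm",np.round(R0.T@(np.array(p)-s["tcp_pos"])*100,2),"turn",np.round(R.from_matrix(R0.T@Rt).as_rotvec(),3))
LC=np.radians(85.6);HK=np.radians(98.8);L=np.radians(43)
def tcp(grasp,Rt,back=0): return np.array(grasp)+Rt[:,2]*(0.019-back)
E
python3 - <<'E'
from h import *
R0=R.from_euler("xyz",observe()["orientation"]).as_matrix()
T=tool(LC,L)
rel(R0,[.33,.45,.40],"A");rel(T,[.45,.03,.36],"B")
rel(T,tcp([.509,.174,.037],T,.12),"pre")
E
```

```text
A shift cm [-10.81 -17.75 -16.87] turn [0. 0. 0.]
B shift cm [-39.48 -50.71 -12.87] turn [-0.453  0.655  1.15 ]
pre shift cm [-41.15 -41.61  12.04] turn [-0.453  0.655  1.15 ]
```

>>> arm_command:
  steps:
    - [[100,-4,-6,-12,0,0,0],[100,-8,-12,-17,0,0,0],[100,-10.8,-17.7,-17,0,0,0],[100,-14,-21,-16.5,-0.045,0.065,0.115],[100,-17,-25,-16,-0.09,0.13,0.23],[100,-20,-28,-16,-0.135,0.195,0.345],[100,-23,-31,-15.5,-0.18,0.26,0.46],[100,-26,-34.5,-15,-0.225,0.325,0.575],[100,-29,-38,-14.5,-0.27,0.39,0.69],[100,-32,-42,-14,-0.315,0.455,0.8],[100,-35,-45,-13.5,-0.36,0.52,0.92],[100,-37,-48,-13,-0.41,0.59,1.035],[100,-39.5,-50.7,-12.9,-0.453,0.655,1.15],[100,-39.5,-50.7,-12.9,-0.453,0.655,1.15],[100,-39.5,-50.7,-12.9,-0.453,0.655,1.15],[100,-39.5,-50.7,-12.9,-0.453,0.655,1.15]]

```text
time_s: 2.33
tcp_pos: [0.4429, 0.051, 0.3612]
orientation: [-3.14, -0.752, 1.489]
wrist_force: [1.9, -0.3, 0.4]
width: 0.0855
grasp_force: 0.0
```

```bash
python3 - <<'E'
from h import *
np.set_printoptions(precision=4,suppress=True)
print(observe()["joints"],observe()["tcp_pos"])
p,d=grab_frame("wrist");cv2.imwrite("pics/w1.png",p[:,:,::-1]);np.save("w1.npy",d)
C=cloud("wrist",d);np.save("w1c.npy",C)
for n in["loop_bar","jar_centre"]:
    for e in tip_of(n,"wrist")[:2]:
        px=np.array(e["xy"])*[512,384];print(n,px,e["conf"],atz("wrist",e["xy"],.165 if n[0]=="l" else .033))
def med(x,y,z):
    m=(C[...,0]>x[0])&(C[...,0]<x[1])&(C[...,1]>y[0])&(C[...,1]<y[1])&(C[...,2]>z[0])&(C[...,2]<z[1]);q=C[m]
    if len(q)>4: print(len(q),cv2.minAreaRect(q[:,:2].astype(np.float32)),q.mean(0))
med((.46,.56),(.1,.23),(.061,.073));med((.48,.57),(.16,.26),(.15,.18));med((.48,.57),(.16,.26),(.18,.215));med((.48,.57),(.16,.4),(.252,.264))
T=tool(LC,L);g=[.509,.174,.037]
rel(T,tcp(g,T,.12),"pre");rel(T,tcp(g,T,0),"grasp")
E
```

```text
[-0.1967  0.2056  0.5381  2.1609 -0.8925  1.2307  0.7655] [0.4429 0.051  0.3612]
loop_bar [308.992  165.8112] 0.92 [0.529  0.2075 0.165 ]
jar_centre [296.0896 234.0864] 0.64 [0.52   0.1731 0.033 ]
jar_centre [309.1968 166.8096] 0.6 [0.5576 0.2875 0.033 ]
841 ((0.5199106931686401, 0.16449759900569916), (0.047255728393793106, 0.04695729538798332), 9.171122550964355) [0.5195 0.1639 0.0638]
194 ((0.5331423282623291, 0.20330259203910828), (0.007024920545518398, 0.03920796513557434), 84.85704803466797) [0.5332 0.2019 0.1686]
199 ((0.5328785181045532, 0.20245178043842316), (0.0055493856780231, 0.039427075535058975), 83.66600036621094) [0.5301 0.2018 0.1967]
2375 ((0.5366255640983582, 0.2506350576877594), (0.12309395521879196, 0.029310081154108047), 85.60452270507812) [0.536  0.2446 0.2546]
pre shift cm [-12.64   5.28  22.43] turn [ 0.006  0.002 -0.005]
grasp shift cm [-12.62   5.2   34.43] turn [ 0.006  0.002 -0.005]
```

View pics/w1.png

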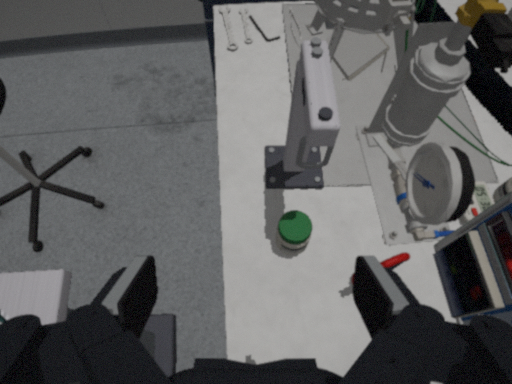

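>>> arm_command:
  steps:
    - [[100,-3,1.3,4,0,0,0],[100,-6,2.6,8,0,0,0],[100,-9,3.9,12,0,0,0],[100,-11,4.8,16,0,0,0],[100,-12.6,5.3,19,0,0,0],[100,-12.6,5.3,19,0,0,0],[100,-12.6,5.3,19,0,0,0],[100,-12.6,5.3,19,0,0,0],[100,-12.6,5.3,19,0,0,0],[100,-12.6,5.3,19,0,0,0]]

```text
time_s: 3.32
tcp_pos: [0.5002, 0.0868, 0.1385]
orientation: [3.137, -0.751, 1.496]
wrist_force: [0.0, -0.4, 0.2]
width: 0.0855
grasp_force: 0.0
```

```bash
cat >> h.py <<'E'
def wcloud(tag):
    grab_frame("wrist")
    T=observe()["tcp_pos"];p,d=grab_frame("wrist");print("drift",observe()["tcp_pos"]-T)
    cv2.imwrite(f"pics/{tag}.png",p[:,:,::-1]);C=cloud("wrist",d);np.save(tag+".npy",C);return C
def med(C,x,y,z,n=""):
    m=(C[...,0]>x[0])&(C[...,0]<x[1])&(C[...,1]>y[0])&(C[...,1]<y[1])&(C[...,2]>z[0])&(C[...,2]<z[1]);q=C[m]
    if len(q)>4:
        (a,b,an)=cv2.minAreaRect(q[:,:2].astype(np.float32));print(n,len(q),np.round(a,4),np.round(b,4),round(an,1),"mean",q.mean(0))
    return q
E
python3 - <<'E'
from h import *
np.set_printoptions(precision=4,suppress=True)
print(observe()["tcp_pos"],observe()["orientation"])
C=wcloud("w2")
print(observe()["tcp_pos"])
med(C,(.46,.56),(.1,.23),(.061,.073),"lid");med(C,(.48,.57),(.16,.26),(.155,.176),"bar");med(C,(.48,.57),(.16,.26),(.18,.215),"legs");med(C,(.48,.57),(.16,.4),(.252,.264),"beam")
e=tip_of("loop_bar","wrist")
if e: print("bar",atz("wrist",e[0]["xy"],.165),e[0]["conf"])
T=tool(LC,L);g=[.509,.174,.037]
rel(T,tcp(g,T,.07),"pre");rel(T,tcp(g,T,0),"grasp")
E
```

```text
[0.5002 0.0868 0.1385] [ 3.137  -0.7508  1.4965]
drift [ 0.     -0.0001 -0.0001]
[0.5003 0.0866 0.1384]
lid 2652 [0.512  0.1772] [0.0485 0.0476] 49.3 mean [0.5117 0.1756 0.0655]
bar 963 [0.5256 0.214 ] [0.0072 0.0385] 87.5 mean [0.5254 0.2131 0.1682]
legs 55 [0.5256 0.2123] [0.0031 0.0373] 85.9 mean [0.5279 0.2121 0.1808]
bar [0.5241 0.2135 0.165 ] 0.81
pre shift cm [-0.49  0.18  8.28] turn [ 0.003 -0.     0.001]
grasp shift cm [-0.49  0.16 15.28] turn [ 0.003 -0.     0.001]
```

>>> arm_command:
  steps:
    - [[100,-0.3,0.4,3,0,0,0],[100,-0.3,0.4,6,0,0,0],[100,-0.3,0.4,9,0,0,0],[100,-0.3,0.4,11.5,0,0,0],[100,-0.3,0.4,14,0,0,0],[100,-0.3,0.4,15.8,0,0,0],[100,-0.3,0.4,15.8,0,0,0],[100,-0.3,0.4,15.8,0,0,0],[40,-0.3,0.4,15.8,0,0,0],[40,-0.3,0.4,15.8,0,0,0],[40,-0.3,0.4,15.8,0,0,0],[40,-0.3,0.4,15.8,0,0,0],[40,-0.3,0.4,15.8,0,0,0],[40,-0.3,0.4,15.8,0,0,0],[40,-0.3,0.4,15.8,0,0,0],[40,-0.3,0.4,15.8,0,0,0]]
  force: 40

```text
time_s: 4.8
tcp_pos: [0.5122, 0.1918, 0.019]
orientation: [3.14, -0.75, 1.495]
wrist_force: [-0.3, -3.5, 5.7]
width: 0.0491
grasp_force: 41.4
```

```bash
python3 - <<'E'
from h import *
np.set_printoptions(precision=4,suppress=True)
C=wcloud("w3")
s=observe();print(s["tcp_pos"],s["orientation"],s["width"],s["grasp_force"],s["wrist_force"])
med(C,(.46,.56),(.1,.23),(.061,.073),"lid")
T=R.from_euler("xyz",s["orientation"]).as_matrix();p=s["tcp_pos"]
# jar xy -> tray centre
off=np.array([.512,.177])-p[:2]
tray=np.array([.497,-.2475])
q=np.r_[tray-off,p[2]+.006]
rel(T,p+[0,0,.02],"lift2");rel(T,p+[-.004,-.05,.02],"out");rel(T,p+[-.01,-.12,.16],"up");rel(T,q+[0,0,.16],"over");rel(T,q+[0,0,.03],"near");rel(T,q,"place")
E
```

```text
drift [ 0. -0.  0.]
[0.5122 0.1918 0.019 ] [ 3.1403 -0.7497  1.4945] 0.04921536172520131 41.4425253868103 [ 0.4121 -4.1814  5.5016]
lid 22453 [0.5115 0.1726] [0.0616 0.1021] 85.6 mean [0.5112 0.1725 0.0659]
lift2 shift cm [ 1.36  0.   -1.46] turn [0. 0. 0.]
out shift cm [-2.31 -0.01 -4.88] turn [0. 0. 0.]
up shift cm [  2.09  -0.06 -19.92] turn [0. 0. 0.]
over shift cm [-19.75   1.79 -41.07] turn [0. 0. 0.]
near shift cm [-28.61   1.78 -31.55] turn [0. 0. 0.]
place shift cm [-30.65   1.78 -29.36] turn [0. 0. 0.]
```

View pics/w3.png

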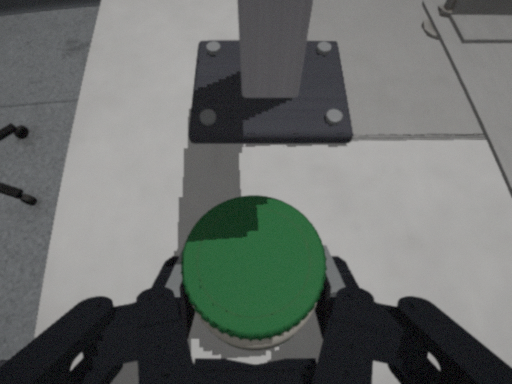

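>>> arm_command:
  steps:
    - [[40,0.7,0,-0.7,0,0,0],[40,1.36,0,-1.46,0,0,0],[40,-0.5,0,-3.2,0,0,0],[40,-2.3,0,-4.9,0,0,0],[40,-2.3,0,-7.5,0,0,0],[40,-1.2,0,-11,0,0,0],[40,0,0,-14,0,0,0],[40,1,0,-17,0,0,0],[40,2.1,0,-19.9,0,0,0],[40,2.1,0,-19.9,0,0,0],[40,-0.5,0.2,-22.5,0,0,0],[40,-3.1,0.4,-25,0,0,0],[40,-5.7,0.6,-27.5,0,0,0],[40,-8.3,0.8,-30,0,0,0],[40,-11,1.1,-32.5,0,0,0],[40,-13.5,1.3,-35,0,0,0],[40,-16,1.5,-37.5,0,0,0],[40,-18,1.6,-39.5,0,0,0],[40,-19.75,1.8,-41,0,0,0],[40,-19.75,1.8,-41,0,0,0]]

```text
time_s: 6.57
tcp_pos: [0.4968, -0.2387, 0.1814]
orientation: [-3.141, -0.743, 1.487]
wrist_force: [0.3, -1.1, -2.0]
width: 0.0495
grasp_force: 42.3
```

```bash
python3 - <<'E'
from h import *
np.set_printoptions(precision=4,suppress=True)
s=observe();print(s["tcp_pos"],s["orientation"],s["width"],s["grasp_force"],s["wrist_force"],s["joints"])
p,d=grab_frame("side");cv2.imwrite("pics/s4.png",cv2.resize(p[100:350,100:380,::-1],None,fx=2,fy=2))
T=tool(1.4945,.7497+0*1)
T=R.from_euler("xyz",[3.1403,-.7497,1.4945]).as_matrix()
p=np.array([.5122,.1918,.019]);off=np.array([.512,.1765])-p[:2];q=np.r_[np.array([.497,-.2475])-off,p[2]+.006]
rel(T,q+[0,0,.03],"near");rel(T,q,"place");rel(T,q-T[:,2]*.08,"back")
E
```

```text
[ 0.4968 -0.2387  0.1814] [-3.1411 -0.7434  1.4866] 0.04946940985642867 42.25039763376117 [ 0.3307 -1.0647 -1.9848] [ 0.6799  0.6623  0.0023  1.8577 -0.6492  1.1855  1.0251]
near shift cm [-8.42  0.04  9.51] turn [ 0.001  0.002 -0.004]
place shift cm [-10.46   0.04  11.71] turn [ 0.001  0.002 -0.004]
back shift cm [-10.47   0.05   3.71] turn [ 0.001  0.002 -0.004]
```

View pics/s4.png

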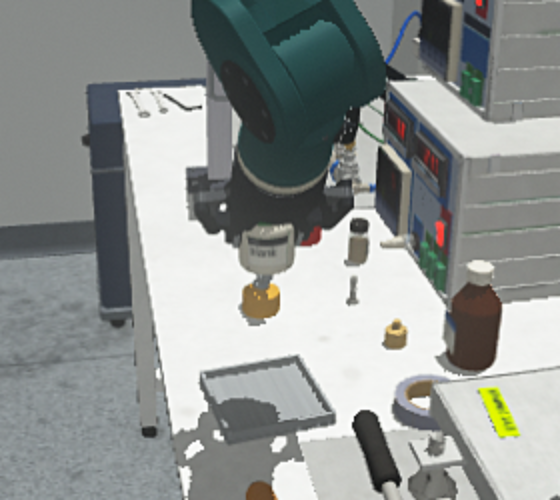

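>>> arm_command:
  steps:
    - [[40,-2.5,0,3,0,0,0],[40,-5,0,6,0,0,0],[40,-7,0,8,0,0,0],[40,-8.5,0,9.5,0,0,0],[40,-9.5,0,10.5,0,0,0],[40,-10.1,0,11.3,0,0,0],[40,-10.45,0,11.7,0,0,0],[40,-10.5,0,11.75,0,0,0],[40,-10.5,0,11.75,0,0,0],[40,-10.5,0,11.75,0,0,0]]

```text
time_s: 7.45
tcp_pos: [0.498, -0.2291, 0.0274]
orientation: [3.139, -0.75, 1.495]
wrist_force: [0.2, 0.1, -0.4]
width: 0.0492
grasp_force: 42.2
```

```bash
python3 - <<'E'
from h import *
np.set_printoptions(precision=4,suppress=True)
s=observe();print(s["tcp_pos"],s["orientation"],s["width"],s["grasp_force"],s["wrist_force"])
E
```

```text
[ 0.498  -0.2291  0.0274] [ 3.1393 -0.7496  1.4954] 0.04916271992453341 42.19471427612007 [ 0.1928  0.1217 -0.3759]
```

>>> arm_command:
  steps:
    - [[40,-0.13,0,0.13,0,0,0],[40,-0.27,0,0.29,0,0,0],[40,-0.27,0,0.29,0,0,0],[40,-0.27,0,0.29,0,0,0],[100,-0.27,0,0.29,0,0,0],[100,-0.27,0,0.29,0,0,0],[100,-0.27,0,0.29,0,0,0],[100,-0.27,0,0.29,0,0,0],[100,-0.27,0,0.29,0,0,0],[100,-0.27,0,-2,0,0,0],[100,-0.27,0,-5,0,0,0],[100,-0.27,0,-9,0,0,0],[100,-0.27,0,-13,0,0,0],[100,-0.27,0,-16,0,0,0],[100,2,0,-19,0,0,0],[100,5,0,-21,0,0,0],[100,5,0,-21,0,0,0],[100,5,0,-21,0,0,0]]

```text
time_s: 8.95
tcp_pos: [0.49, -0.3355, 0.2163]
orientation: [3.136, -0.748, 1.498]
wrist_force: [-0.2, -0.1, -0.1]
width: 0.0856
grasp_force: 0.0
```

```bash
python3 - <<'E'
from h import *
np.set_printoptions(precision=4,suppress=True)
s=observe();print(s["tcp_pos"],s["orientation"],s["joints"])
C=wcloud("w5")
med(C,(.43,.56),(-.31,-.19),(.066,.080),"lid");
med(C,(.48,.57),(-.13,-.02),(.05,.14),"hook");
e=tip_of("hook_grip","wrist");print([(np.array(i["xy"])*[512,384],i["conf"]) for i in e])
T=tool(HK,L);g=[.528,-.091,.078]
rel(T,tcp(g,T,.12),"pre")
E
```

```text
[ 0.49   -0.3355  0.2163] [ 3.1363 -0.7479  1.498 ] [ 0.7616  0.69    0.0492  1.683  -0.5774  1.366   1.0303]
drift [-0.0005  0.0003 -0.001 ]
lid 1736 [ 0.4975 -0.242 ] [0.0476 0.0471] 43.8 mean [ 0.4972 -0.2431  0.0688]
hook 1043 [ 0.5258 -0.0695] [0.0129 0.0526] 9.3 mean [ 0.5261 -0.0753  0.0928]
[(array([272.0768,  85.9008]), 0.61)]
pre shift cm [ 8.88  3.67 16.66] turn [ 0.156 -0.002 -0.17 ]
```

View pics/w5.png

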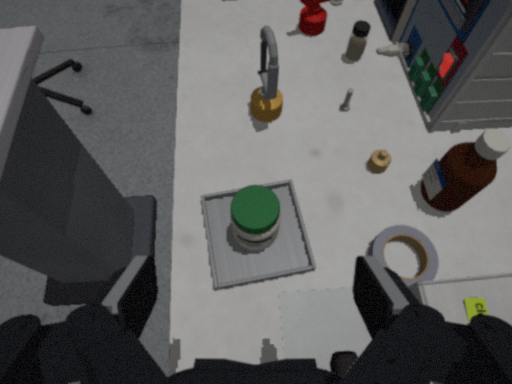

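>>> arm_command:
  steps:
    - [[100,2.2,0.9,3,0.04,0,-0.04],[100,4.4,1.8,6,0.08,0,-0.085],[100,6.6,2.7,9,0.12,0,-0.13],[100,8.9,3.7,12,0.156,0,-0.17],[100,8.9,3.7,14,0.156,0,-0.17],[100,8.9,3.7,14,0.156,0,-0.17],[100,8.9,3.7,14,0.156,0,-0.17],[100,8.9,3.7,14,0.156,0,-0.17],[100,8.9,3.7,14,0.156,0,-0.17]]

```text
time_s: 9.85
tcp_pos: [0.5378, -0.1802, 0.1719]
orientation: [3.141, -0.749, 1.722]
wrist_force: [-0.5, -0.5, 0.2]
width: 0.0855
grasp_force: 0.0
```

```bash
python3 - <<'E'
from h import *
np.set_printoptions(precision=4,suppress=True)
s=observe();print(s["tcp_pos"],s["orientation"],s["joints"])
C=wcloud("w6")
q=med(C,(.48,.57),(-.13,-.02),(.05,.14),"hook");
for n in["hook_grip","gate_press","hook_crook"]:
    e=tip_of(n,"wrist");z=dict(hook_grip=.078,gate_press=.088,hook_crook=.114)[n]
    print(n,[(np.array(i["xy"])*[512,384],i["conf"],atz("wrist",i["xy"],z)) for i in e])
for z in (.065,.08,.095,.11,.12):
    k=q[abs(q[:,2]-z)<.006];print(z,len(k),*[(len(j),j[:,:2].mean(0),j[:,0].min(),j[:,0].max(),j[:,1].min(),j[:,1].max()) for j in (k[k[:,1]<-.07],k[k[:,1]>-.07]) if len(j)])
T=tool(HK,L);g=[.528,-.091,.078]
rel(T,tcp(g,T,.12),"pre");rel(T,tcp(g,T),"grasp")
a=cv2.imread("pics/w6.png");cv2.imwrite("pics/w6c.png",cv2.resize(a[0:230,150:400],None,fx=2.4,fy=2.4,interpolation=2))
E
```

```text
[ 0.5378 -0.1802  0.1719] [ 3.1408 -0.749   1.7217] [ 0.5613  0.7094 -0.0429  1.7802 -0.5711  1.2301  1.0292]
drift [0.0001 0.0002 0.0002]
hook 1216 [ 0.5268 -0.0695] [0.0111 0.0518] 10.0 mean [ 0.529  -0.0822  0.1069]
hook_grip [(array([259.2768, 133.5168]), 0.67, array([ 0.5224, -0.0393,  0.078 ])), (array([347.4944,  41.3184]), 0.64, array([0.5984, 0.0963, 0.078 ]))]
gate_press [(array([387.6864,  29.4912]), 0.79, array([0.6389, 0.1112, 0.088 ]))]
hook_crook [(array([373.6064,  10.4064]), 0.94, array([0.6159, 0.1024, 0.114 ])), (array([259.584 , 133.4016]), 0.77, array([ 0.526 , -0.0646,  0.114 ]))]
0.065 77 (77, array([ 0.5309, -0.0939]), np.float64(0.52520192903195), np.float64(0.5357555217452006), np.float64(-0.09521682276857699), np.float64(-0.0920622336342593))
0.08 94 (94, array([ 0.5308, -0.0939]), np.float64(0.5252149518764773), np.float64(0.5360150640878614), np.float64(-0.0951326512312492), np.float64(-0.09140547393428405))
0.095 108 (108, array([ 0.5306, -0.0936]), np.float64(0.5243070563622286), np.float64(0.5360095089131459), np.float64(-0.09497188663721368), np.float64(-0.08370914702046622))
0.11 167 (167, array([ 0.5301, -0.0902]), np.float64(0.5249565678504498), np.float64(0.5348175022820939), np.float64(-0.09497732140220544), np.float64(-0.08508844315635733))
0.12 532 (386, array([ 0.5289, -0.0812]), np.float64(0.5226207726926924), np.float64(0.5341369209971988), np.float64(-0.09107802381442687), np.float64(-0.07007139295512502)) (146, array([ 0.5251, -0.0582]), np.float64(0.5195662392749785), np.float64(0.53132684913057), np.float64(-0.06954446908185416), np.float64(-0.04404599186764707))
pre shift cm [0.03 0.32 2.86] turn [0.003 0.001 0.   ]
grasp shift cm [ 0.04  0.29 14.86] turn [0.003 0.001 0.   ]
```

View pics/w6c.png

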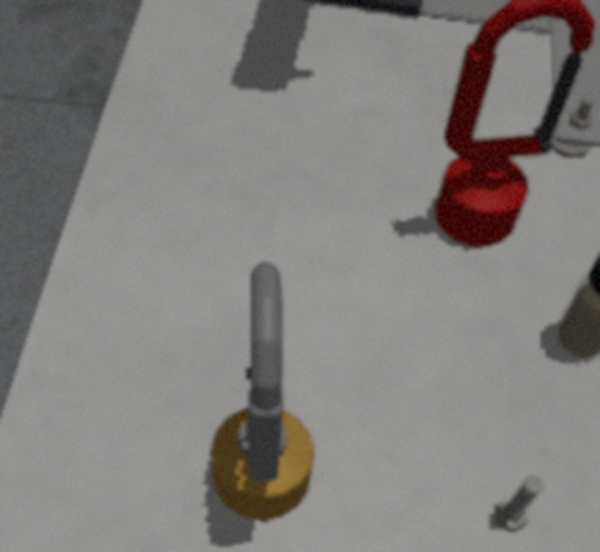

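>>> arm_command:
  steps:
    - [[100,0.24,0.5,3,0.003,0,0],[100,0.24,0.5,6,0.003,0,0],[100,0.24,0.5,9,0.003,0,0],[100,0.24,0.5,12,0.003,0,0],[100,0.24,0.5,14,0.003,0,0],[100,0.24,0.5,15.05,0.003,0,0],[70,0.24,0.5,15.05,0.003,0,0],[40,0.24,0.5,15.05,0.003,0,0],[40,0.24,0.5,15.05,0.003,0,0],[40,0.24,0.5,15.05,0.003,0,0],[40,0.24,0.5,15.05,0.003,0,0],[40,0.24,0.5,15.05,0.003,0,0]]
  force: 30

```text
time_s: 11.1
tcp_pos: [0.5281, -0.075, 0.0645]
orientation: [3.14, -0.749, 1.726]
wrist_force: [0.5, 0.0, -0.1]
width: 0.034
grasp_force: 0.0
```

```bash
python3 - <<'E'
from h import *
np.set_printoptions(precision=4,suppress=True)
s=observe();print(s["tcp_pos"],s["orientation"],s["width"],s["wrist_force"])
C=wcloud("w7")
q=med(C,(.48,.57),(-.13,-.02),(.055,.14),"hook");
for z in (.075,.095,.11,.12):
    k=q[abs(q[:,2]-z)<.006];print(z,len(k),*[(len(j),j[:,:2].mean(0),j[:,0].min(),j[:,0].max(),j[:,1].min()) for j in (k[k[:,1]<-.07],k[k[:,1]>-.07]) if len(j)])
T=tool(HK,L);g=[.5297,-.088,.078]
rel(T,tcp(g,T),"grasp")
E
```

```text
[ 0.5281 -0.075   0.0645] [ 3.1404 -0.7489  1.7261] 0.03399171561409987 [ 0.4714  0.044  -0.0727]
drift [-0.0001  0.0002 -0.0001]
hook 29369 [ 0.5313 -0.1021] [0.0978 0.0765] 61.2 mean [ 0.5224 -0.1049  0.1154]
0.075 1086 (1007, array([ 0.5293, -0.0833]), np.float64(0.5000677925044572), np.float64(0.5609728613583415), np.float64(-0.10724183700408728)) (79, array([ 0.5488, -0.0687]), np.float64(0.545564652223688), np.float64(0.552382573829029), np.float64(-0.06994730411322878))
0.095 2511 (2511, array([ 0.5263, -0.0989]), np.float64(0.48556858235402184), np.float64(0.5699797257961259), np.float64(-0.1299713730308093))
0.11 6257 (6234, array([ 0.5188, -0.1051]), np.float64(0.48252114039187355), np.float64(0.5699979988127624), np.float64(-0.12998852955150295)) (23, array([ 0.5235, -0.0448]), np.float64(0.5188762807847408), np.float64(0.5280990926209171), np.float64(-0.04970141806959601))
0.12 7544 (6570, array([ 0.5137, -0.1051]), np.float64(0.48001449536164964), np.float64(0.5623720080536123), np.float64(-0.12999806038844466)) (974, array([ 0.5255, -0.0582]), np.float64(0.5190176291404529), np.float64(0.5319487276421764), np.float64(-0.06999169019737461))
grasp shift cm [-0.06 -0.02 -0.03] turn [-0.001  0.001  0.001]
```

View pics/w7.png

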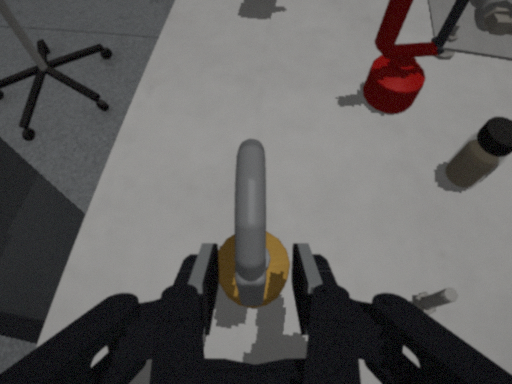

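>>> arm_command:
  steps:
    - [[20,0,0,0,0,0,0],[0,0,0,0,0,0,0],[0,0,0,0,0,0,0],[0,0,0,0,0,0,0],[0,0,0,0,0,0,0],[0,0,0,0,0,0,0],[0,0,0,0,0,0,0],[0,0,0,0,0,0,0]]
  force: 100

```text
time_s: 11.87
tcp_pos: [0.5274, -0.0741, 0.0641]
orientation: [-3.141, -0.75, 1.726]
wrist_force: [-1.2, -1.9, 2.9]
width: 0.0094
grasp_force: 97.6
```

```bash
python3 - <<'E'
from h import *
np.set_printoptions(precision=4,suppress=True)
s=observe();print(s["tcp_pos"],s["orientation"],s["width"],s["grasp_force"],s["wrist_force"])
# hook frame orientation HK at grasp; grip point = tcp - 19mm tool z.  targets: bar pose
T=tool(LC,L);bar=np.array([.5245,.2138,.165]);X=np.array([np.cos(LC),np.sin(LC),0]);Z=np.array([0,0,1])
R0=R.from_euler("xyz",s["orientation"]).as_matrix()
def at(bx,bz): return tcp(bar-bx*X-bz*Z,T)
rel(R0,s["tcp_pos"]+[0,0,.12],"lift");rel(T,at(.11,.010),"approach");rel(T,at(.055,.010),"near")
E
```

```text
[ 0.5274 -0.0741  0.0641] [-3.141  -0.7504  1.7261] 0.009391123632716639 97.59822964668274 [-1.1921 -1.9014  2.9447]
lift shift cm [ 8.18 -0.01 -8.78] turn [0. 0. 0.]
approach shift cm [19.18  1.94  7.36] turn [-0.159  0.     0.17 ]
near shift cm [23.1   3.21 11.01] turn [-0.159  0.     0.17 ]
```

>>> arm_command:
  steps:
    - [[0,1,0,-1,0,0,0],[0,2.5,0,-2.5,0,0,0],[0,4,0,-4,0,0,0],[0,5.5,0,-5.6,0,0,0],[0,7,0.1,-5,-0.02,0,0.02],[0,9,0.3,-3,-0.04,0,0.04],[0,11,0.6,-1,-0.06,0,0.065],[0,13,0.9,1,-0.08,0,0.09],[0,15,1.2,3,-0.1,0,0.11],[0,17,1.5,5,-0.13,0,0.14],[0,18.4,1.8,6.5,-0.15,0,0.16],[0,19.2,1.9,7.4,-0.159,0,0.17],[0,19.2,1.9,7.4,-0.159,0,0.17],[0,19.2,1.9,7.4,-0.159,0,0.17],[0,19.2,1.9,7.4,-0.159,0,0.17],[0,19.2,1.9,7.4,-0.159,0,0.17]]

```text
time_s: 13.2
tcp_pos: [0.5178, 0.1157, 0.1405]
orientation: [3.14, -0.748, 1.492]
wrist_force: [0.4, -0.5, -3.9]
width: 0.0095
grasp_force: 97.6
```

```bash
python3 - <<'E'
from h import *
np.set_printoptions(precision=4,suppress=True)
s=observe();print(s["tcp_pos"],s["orientation"],s["width"],s["grasp_force"],s["wrist_force"],s["joints"])
C=wcloud("w8")
s=observe();T0=R.from_euler("xyz",s["orientation"]).as_matrix();g=s["tcp_pos"]-.019*T0[:,2]
a=T0[:,0]*1;Xh=np.array([a[0],a[1],0]);Xh/=np.linalg.norm(Xh);print("grip",g,"hook yaw",np.degrees(np.arctan2(Xh[1],Xh[0])))
print("gate press",g+.044*Xh+[0,0,.01])
med(C,(.48,.57),(.19,.24),(.155,.175),"bar");med(C,(.48,.57),(.19,.24),(.175,.215),"legs")
med(C,(.48,.57),(.1,.18),(g[2]+.035,g[2]+.055),"hooktop")
for n in["loop_bar","gate_press","hook_crook"]:
    for c in["wrist","side"]:
        if c=="side" and n=="loop_bar": grab_frame("side")
        for e in tip_of(n,c)[:2]: print(n,c,np.array(e["xy"])*[512,384],e["conf"])
print("expected px wrist", proj("wrist",[[.5245,.2138,.165],g+.044*Xh+[0,0,.01],g+.022*Xh+[0,0,.036]]))
print("side", proj("side",[[.5245,.2138,.165],g+.044*Xh+[0,0,.01],g+.022*Xh+[0,0,.036]]))
p,d=grab_frame("side");np.save("s8d.npy",d)
a=p[90:220,140:300,::-1];b=cv2.imread("pics/w8.png")
cv2.imwrite("pics/s8c.png",np.hstack([cv2.resize(a,(480,390),interpolation=2),cv2.resize(b[:,100:400],(300,384))[:384] if 0 else cv2.resize(b[60:320,150:363],(320,390))]))
E
```

```text
[0.5178 0.1157 0.1405] [ 3.14   -0.7484  1.4921] 0.009476313686682785 97.63473987579346 [ 0.3712 -0.4682 -3.8502] [ 0.3099  0.6219 -0.2886  2.1918 -1.1     0.6644  0.9893]
drift [-0.0001  0.0002  0.    ]
grip [0.5165 0.1031 0.1545] hook yaw 85.49228199334057
gate press [0.52   0.147  0.1645]
bar 993 [0.5253 0.2148] [0.0078 0.0388] 85.6 mean [0.5253 0.2136 0.1682]
legs 1536 [0.5252 0.2141] [0.0064 0.0394] 85.4 mean [0.5249 0.2131 0.19  ]
hooktop 3726 [0.5195 0.1244] [0.0489 0.01  ] 86.0 mean [0.5191 0.1179 0.1991]
loop_bar wrist [246.8864  64.704 ] 0.65
gate_press wrist [445.3888 277.9008] 0.93
gate_press side [259.4816 187.3152] 0.78
hook_crook wrist [254.9248 196.1856] 0.96
hook_crook wrist [437.2992 284.1984] 0.9
hook_crook side [254.6176 181.7856] 0.55
expected px wrist [[252.6279  68.2255]
 [253.6345 179.446 ]
 [253.1441 199.2155]]
side [[211.7574 149.0898]
 [213.779  157.6127]
 [214.3438 150.8753]]
```

View pics/s8c.png

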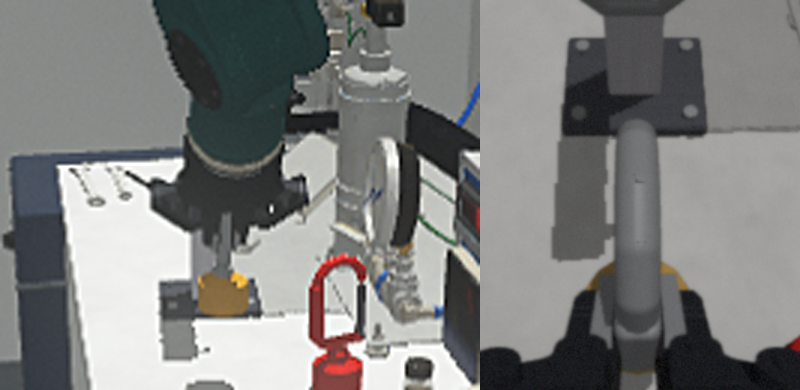

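>>> arm_command:
  steps:
    - [[0,1.4,0,1.3,0,0,0],[0,2.8,-0.05,2.6,0,0,0],[0,4,-0.05,3.7,0,0,0],[0,4.6,-0.05,4.26,0,0,0],[0,5.1,-0.05,4.7,0,0,0],[0,5.5,-0.05,5.1,0,0,0],[0,5.95,-0.05,5.5,0,0,0],[0,5.95,-0.05,5.5,0,0,0],[0,5.95,-0.05,5.5,0,0,0],[0,5.95,-0.05,5.5,0,0,0]]

```text
time_s: 14.53
tcp_pos: [0.5223, 0.1972, 0.1403]
orientation: [-3.141, -0.748, 1.492]
wrist_force: [-1.5, -2.3, -5.5]
width: 0.0094
grasp_force: 97.7
```

```bash
cat > m.py <<'E'
from h import *
np.set_printoptions(precision=4,suppress=True)
C=wcloud("wm")
s=observe();T0=R.from_euler("xyz",s["orientation"]).as_matrix();g=s["tcp_pos"]-.019*T0[:,2]
print(s["time_s"],s["orientation"],s["width"],s["grasp_force"],s["wrist_force"],s["ft_torque"])
X=np.array([np.cos(LC),np.sin(LC),0]);d=np.array([.525,.2143,.165])-g
print("bar rel grip x,y,z",d@X,d@np.array([-X[1],X[0],0]),d[2])
med(C,(.48,.57),(g[1]-.01,g[1]+.06),(g[2]+.036,g[2]+.056),"hooktop")
E
python3 m.py; python3 -c "
import cv2
b=cv2.imread('pics/wm.png');cv2.imwrite('pics/wm1c.png',cv2.resize(b[20:290,140:370],None,fx=2,fy=2,interpolation=2))"
```

```text
drift [0.     0.0001 0.0001]
14.6333 [-3.1409 -0.7489  1.4919] 0.009635848420744638 97.66578912734985 [ 0.0338 -0.9833 -5.0274] [-1.9384  0.1814 -0.0389]
bar rel grip x,y,z 0.03004117141701516 -0.0013078705044907157 0.01059530829507585
hooktop 4719 [0.5197 0.2055] [0.04   0.0348] 59.1 mean [0.5242 0.202  0.1996]
```

View pics/wm1c.png

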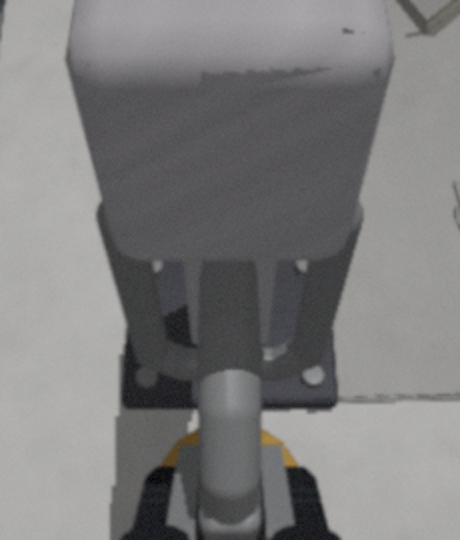

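>>> arm_command:
  steps:
    - [[0,-0.2,0,0.22,0,0,0],[0,-0.4,0,0.44,0,0,0],[0,-0.6,0,0.66,0,0,0],[0,-0.8,0,0.88,0,0,0],[0,-1,0,1.1,0,0,0],[0,-1.2,0,1.3,0,0,0],[0,-1.36,0,1.46,0,0,0],[0,-1.36,0,1.46,0,0,0],[0,-1.36,0,1.46,0,0,0],[0,-1.36,0,1.46,0,0,0]]

```text
time_s: 15.47
tcp_pos: [0.5225, 0.1986, 0.1213]
orientation: [3.141, -0.751, 1.494]
wrist_force: [-0.1, -0.6, -3.7]
width: 0.0098
grasp_force: 97.9
```

```bash
python3 m.py
```

```text
drift [ 0.     -0.0001  0.    ]
15.5667 [ 3.1411 -0.7505  1.4941] 0.009466960619373608 97.85115838050842 [-0.5796 -0.1502 -3.5916] [-1.2193  0.0975 -0.0305]
bar rel grip x,y,z 0.02891001256826205 -0.0012079399247022647 0.02976722138835189
hooktop 5082 [0.526  0.2067] [0.0375 0.0394] 35.2 mean [0.5244 0.204  0.1804]
```

>>> arm_command:
  steps:
    - [[0,0.1,0,0.2,0,0,0],[0,0.2,0,0.4,0,0,0],[0,0.15,0,0.6,0,0,0],[0,0.07,0,0.8,0,0,0],[0,0.02,0,0.86,0,0,0],[0,0.02,0,0.86,0,0,0],[0,0.02,0,0.86,0,0,0]]

```text
time_s: 16.15
tcp_pos: [0.5229, 0.2048, 0.1153]
orientation: [-3.142, -0.751, 1.494]
wrist_force: [0.2, 0.1, -1.4]
width: 0.0094
grasp_force: 98.1
```

```bash
python3 m.py
```

```text
drift [-0. -0. -0.]
16.25 [ 3.1415 -0.7511  1.4941] 0.009163707843260809 98.13135623931885 [ 0.149   0.2081 -0.7943] [-0.7546  0.0413 -0.0038]
bar rel grip x,y,z 0.022654373152572828 -0.0013247937815948293 0.035845368887077345
hooktop 5686 [0.5248 0.2123] [0.0405 0.0333] 48.6 mean [0.5247 0.2091 0.1738]
```

>>> arm_command:
  steps:
    - [[10,0,0,0,0,0,0],[16,0,0,0,0,0,0],[22,0,0,0,0,0,0],[32,0,0,0,0,0,0],[45,0,0,0,0,0,0],[60,0,0,0,0,0,0],[60,0,0,-0.5,0,0,0],[60,0,0,-1.5,0,0,0],[60,0,0,-3,0,0,0],[60,0,0,-5,0,0,0],[60,0,0,-8,0,0,0],[60,0,0,-11,0,0,0],[60,0,0,-14,0,0,0],[60,0,0,-17,0,0,0],[60,0,0,-17,0,0,0],[60,0,0,-17,0,0,0]]

```text
time_s: 17.58
tcp_pos: [0.5148, 0.0874, 0.2404]
orientation: [3.137, -0.749, 1.494]
wrist_force: [-0.4, 0.2, 0.3]
width: 0.0515
grasp_force: 0.0
```

```bash
python3 m.py|head -2; python3 -c "
from h import *
p,d=grab_frame('side')
b=cv2.imread('pics/wm.png');a=p[100:260,130:310,::-1]
cv2.imwrite('pics/f1.png',np.hstack([cv2.resize(b[0:230,130:390],(452,400),interpolation=2),cv2.resize(a,(340,400),interpolation=2)]))"
```

```text
drift [-0.0006  0.0009 -0.0005]
17.6833 [-3.1401 -0.7508  1.494 ] 0.051444251867765994 0.0 [-0.4309 -0.445   0.2239] [-0.6992  0.0611  0.0073]
```

View pics/f1.png

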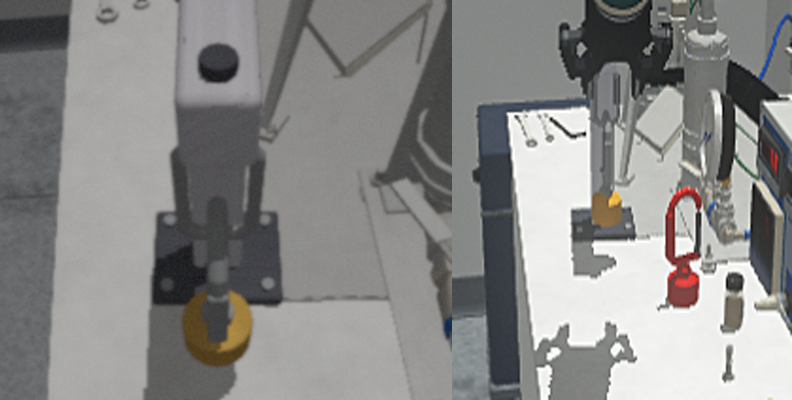

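>>> arm_command:
  steps:
    - [[60,1,0,-4,0,0,0],[60,2,0,-8,0,0,0],[60,2,0,-10,0,0,0],[60,2,0,-10,0,0,0],[60,2,0,-10,0,0,0],[60,2,0,-10,0,0,0],[60,2,0,-10,0,0,0],[60,2,0,-10,0,0,0],[60,2,0,-10,0,0,0],[60,2,0,-10,0,0,0],[60,2,0,-10,0,0,0],[60,2,0,-10,0,0,0],[60,2,0,-10,0,0,0],[60,2,0,-10,0,0,0],[60,2,0,-10,0,0,0],[60,2,0,-10,0,0,0],[60,2,0,-10,0,0,0],[60,2,0,-10,0,0,0],[60,2,0,-10,0,0,0],[60,2,0,-10,0,0,0]]

```text
time_s: 19.4
tcp_pos: [0.5099, 0.0354, 0.3261]
orientation: [3.141, -0.75, 1.494]
wrist_force: [0.3, 0.2, -0.8]
width: 0.0515
grasp_force: 0.0
```

```bash
python3 - <<'E'
from h import *
np.set_printoptions(precision=4,suppress=True)
for i in range(2):
    C=wcloud(f"w9{i}")
    med(C,(.46,.58),(.14,.27),(.068,.105),"brass");med(C,(.48,.57),(.14,.25),(.12,.20),"hook")
    for k in range(5): grab_frame("side")
p,d=grab_frame("top");C=cloud("top",d);med(C,(.43,.56),(-.31,-.19),(.066,.080),"lid");med(C,(.43,.56),(-.31,-.19),(.009,.02),"rim")
E
```

```text
drift [ 0. -0.  0.]
brass 553 [0.5261 0.2166] [0.0426 0.0473] 34.7 mean [0.5248 0.2138 0.0784]
hook 842 [0.5245 0.2098] [0.0368 0.043 ] 35.8 mean [0.5242 0.2045 0.169 ]
drift [-0.  0. -0.]
brass 554 [0.5261 0.2166] [0.0426 0.0471] 34.6 mean [0.5248 0.2137 0.0784]
hook 835 [0.525  0.2097] [0.0429 0.0371] 46.4 mean [0.5243 0.2045 0.1689]
rim 33 [ 0.4431 -0.2196] [0.0525 0.0209] 80.3 mean [ 0.4444 -0.214   0.0133]
```

```bash
python3 -c "
from cell import *
print(finish_job())"
```

```text
the job is handed in; nothing more can be done
None
```

The job is handed in: the jar stands upright in the tray and the test weight hangs still from the load-cell loop, with the vial and small brass weight not touched. I didn't see the gate close directly, but the press force vanished once the bar passed it, and the final top view of the jar was blocked by the arm, so its position rests on the wrist-camera check after I placed it.

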